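# Slide the tall bottle into its travel bay

## Robot

A 6-joint arm with a two-finger parallel gripper is mounted at the origin on the work surface. World frame = base frame: x ahead of the robot, y to its left, z up, the work surface at z = 0. Lengths are in mm, angles in rad, forces in N, time in s.
With the tool pointing down it reaches from about 350 to 775 mm from the base axis. Payload 7.3 kg.
Tool frame: the origin (TCP) lies midway between the tips of the shut fingers; the grasp point (between the pads) lies 19 mm behind it (grasp_offset is the z of the grasp point in the tool frame, in mm); z points along the fingers, y is the direction in which the jaws open and shut (so a half turn about z gives the same grasp; the last joint's range is limited). The gripper opens to 92 mm and grips with 3 to 60 N. Pads are 19 mm wide; open, the fingers measure 130 mm over their backs; the gripper's body (75 mm by 190 mm) begins 47 mm behind the grasp point.
Start: joints at [-1.428, 0.342, 1.524, -0, 1.275, -0.146], TCP at [149.543, -503.271, 226.741] pointing down, gripper open.
Joint ranges: [-2.53, 2.53], [-0.77, 2.02], [0.04, 2.7], [-1, 4.14], [0.28, 2.66], [-3.11, 3.11]. Speed limits (rad/s): [2.57, 2.57, 3.14, 3.14, 3.14, 3.14].

## Interface

Orientations are given as [roll, pitch, yaw] about the fixed x, y, z axes, in that order (R = Rz(yaw) Ry(pitch) Rx(roll)).
In Python, from plant import get_obs, capture, camera_model, close_job, boxes_of, regions_of, place_of, grasp_offset gives the robot as it stands. The module is installed in compiled form; this text tells all that it offers.
- The arm moves only by the tool send_rows, never from a script. Its argument "targets" is a list that holds one entry, the list of rows, each a list of 7 numbers: the turn, a rotation vector about the tool's x, y, z in degrees, then the shift along the tool's x, y, z in mm, then the closure, from -1 (fully open) to 1 (shut). A call has 1 to 5 rows; each row is the pose to reach, as a shift and turn from the pose commanded when the call began, along the tool's axes at that moment; what a row does not reach only later rows make up. A row lasts 1/12 s, in which the tool goes at most 41.7 mm and 7.16 degrees, less where a joint would pass 70% of its speed; a pose out of reach is approached as far as the arm can. A call with a gripper value outside its range is refused whole. The fingers move at their own pace and stop on an object; the grip force is fixed at half the most. Time passes only in rows, so rows that repeat a pose let the fingers close. It gives the time, the measured TCP pose, the force and the opening at its end, in the units of the state.
- get_obs(): the state, without advancing time (a new reading comes with each control period).
- capture(name): name is "scene" or "top"; returns the picture (400x640x3 uint8, red, green, blue); there is no depth.
- camera_model(name): a dict with "K" (3x3 intrinsics, pixels), "k1" (the pictures are not rectified: a ray, as slopes to the right and down, at radius r is drawn at 1 + k1 r^2 times it, then the intrinsics apply), "world_to_cam" (4x4, takes a point from world to camera coordinates). Camera axes: x right, y up, looking along -z (the intrinsics and any distortion apply to the point x, -y, -z); pixel columns grow to the right and rows downward; lengths in mm; the calibration is good to about 2 mm. A picture is of the moment at which its call begins. camera_model takes no time and is no camera call.
- close_job(): hands the job in, once; it reports no verdict.
Trained networks look in the newest picture that a camera, given by its name, has taken for a name from the list of things; names that differ only in an ending like _2 or _b are one class to them, and where a whole thing is asked for, a point or a joint stands for the part that bears it (a point fixed in the world has none). Each returns a list of dicts, best first, with "conf" (0 to 1); they miss things now and then, are a little off and sometimes report something else, mostly with a low value. They report only what shows in the picture. A call takes as long as a camera call. They do not tell look-alikes from the thing itself.
- boxes_of(label, camera): "location" ([row, column] in pixels, amid what is visible of it).
- regions_of(label, camera): "region" (400x640 bool, what is visible of it) and "location" ([row, column] in pixels, amid what is visible of it).
- place_of(label, camera): "location" ([row, column] in pixels: a listed point, or the origin of a listed thing).
The state is a dict: "time": time; "joint_positions": joint angles; "dq": joint speeds; "tau": joint torques, N m; "tool_pos": TCP position; "tcp_rot": TCP orientation; "contact_force": force on the tool from outside, world axes, zero at the start; "moment": the same for the moment, N m; "grip_width": finger opening in mm.
Only numpy, scipy, OpenCV 4.12 (cv2) and the standard library are available. Lean on these libraries where they do the work, as an engineer would, in place of code of your own. Each camera call takes 0.05 s, during which the arm holds its last target.

## Task

Push the tall green bottle with the blue pourer low on its body so that it slides across the cart top, staying upright, into the black-fenced travel bay, until it stands against the fence's back wall; then leave it. Do not lift or tip it, do not touch its neck or pourer, and leave the shaker, measuring cup and dish where they are.

Things in the scene. Friction and masses are not known exactly. Their poses are not given: they have to be found in the camera images.
- bottle: Tall green bottle standing loose on the steel top, 290 mm high, about 0.5 kg. Round body 76 mm across up to 50 mm height, then a cone narrowing to 48 mm at 125 mm; paper label from 12 to 42 mm. Origin: centre of its underside, z up; its yaw is arbitrary. Pushed below about 35 mm height it slides; pushed much higher it tips. It stops where it is left.
- neck: Neck and blue pourer, rigidly one with the bottle: all above 125 mm height; 48 mm across at the bottom, 29 mm from 185 to 225 mm, then the blue pourer to 290 mm. Origin and axes coincide with the bottle's (centre of the bottle's underside). The robot must not touch it.
- bay: Fixed black fence, 30 mm high, 8 mm thick, U-shaped from above, yellow patch on its floor (no step). Origin: on the top, where the bottle's centre is when against the back wall, midway between the sides. x axis: from mouth to back wall, the way the bottle goes in, within 15 degrees of straight to the robot's right (-y); z up. Inner faces: back wall at x = +38 mm, sides at y = +-50 mm.
- bay_mouth (a point): Point on the top on the bay's centre line, 60 mm before the bay's origin: middle of the funnel mouth, axes as the bay. The straight side walls end 20 mm before the bay's origin; from there two wings flare out at 40 degrees to this mouth line, about 165 mm apart. The bottle starts 165 to 200 mm before the bay's origin, up to 55 mm to either side of its centre line.
- shaker: Steel three-piece cobbler shaker, 205 mm high, 62 mm across at the foot, 86 mm at its widest (130 mm height), standing loose. Origin: centre of its underside. Leave it alone.
- measuring_cup: Clear polycarbonate measuring cup with a handle at its own +y, 76 mm across, 95 mm high, standing loose. Origin: centre of its underside. Leave it alone.
- rim_dish: White enamel salt-rim dish, 110 mm across, 26 mm high, loose. Origin: centre of its underside. Leave it alone.
- caddy: Grey plastic pour-spout caddy, 110 x 150 mm, 85 mm high with spouts up to 135 mm, pinned by a steel toggle clamp with a red handle at its +y side (up to 170 mm high, 130 mm from the origin). Fixed. Origin: centre of the caddy's underside. It plays no part.
Not all that is in view belongs to the job. Of the things that look like the bay, take the one that is farthest from the robot's base at the start.

How it is judged:
By the outcome, as a careful person would: the job done as asked, in the order asked, and still so for the second after the job is handed in, with the robot touching nothing.
It also fails if it takes over 48 s, if anything falls off the work surface, if the arm or the gripper's body presses on something with over 40 N, if the wrist force passes 120 N, or if a joint passes its speed limit or range.

## Working session

There is one attempt and no reset: what is moved stays moved. The work goes in short steps, Python scripts to look and compute and a tool call to move; the robot and the scene stay as the last step left them, time stands still between calls to the robot, and variables do not carry over. Pictures are saved under pics/ and viewed, and the job is handed in when it is done.

Besides the shell and the picture viewer there is one more tool, called after "Emit:" by a JSON object that holds its "method" and its "body". send_rows: Moves the arm, as the interface text tells. Its arguments: {"type":"object","properties":{"targets":{"type":"array","items":{"type":"array","items":{"type":"array","items":{"type":"number"}}}}},"required":["targets"]}

```bash
mkdir -p pics
cat > h.py <<'E'
import numpy as np, cv2
from plant import *
def ray(cam,px):
    m=camera_model(cam);K=np.array(m["K"]);W=np.array(m["world_to_cam"]);k=m["k1"]
    u=(px[1]-K[0,2])/K[0,0];v=(px[0]-K[1,2])/K[1,1]
    rd=np.hypot(u,v);r=rd
    for _ in range(30): r=rd/(1+k*r*r)
    s=r/rd if rd>0 else 1
    d=np.array([u*s,-v*s,-1]);R=W[:3,:3];t=W[:3,3]
    return -R.T@t,R.T@d
def onz(cam,px,z=0):
    o,d=ray(cam,px);return o+d*(z-o[2])/d[2]
def proj(cam,p):
    m=camera_model(cam);K=np.array(m["K"]);W=np.array(m["world_to_cam"]);k=m["k1"]
    c=W[:3,:3]@np.array(p)+W[:3,3];u=c[0]/-c[2];v=-c[1]/-c[2];f=1+k*(u*u+v*v)
    return np.array([K[1,1]*v*f+K[1,2],K[0,0]*u*f+K[0,2]])
def save(cam,name):
    im=capture(cam);cv2.imwrite(f"pics/{name}.png",im[:,:,::-1]);return im
E
python3 - <<'E'
from h import *
np.set_printoptions(precision=1,suppress=True)
save("scene","s0");save("top","t0")
for c in("scene","top"):
    print(c,ray(c,(200,320)))
    for l in("bottle","bay","bay_mouth","shaker","measuring_cup","rim_dish","caddy"):
        print(l,[(np.array(d["location"]),round(d["conf"],2),onz(c,d["location"])[:2]) for d in place_of(l,c)])
print(get_obs(),grasp_offset)
E
```

```text
scene (array([1004.6, -513.9,  944.4]), array([-0.4,  0.3, -0.8]))
bottle [(array([151.8, 409.7]), 0.74, array([553.7, 160.1]))]
bay [(array([187.9, 366.5]), 0.91, array([568.4, -23.9])), (array([126.3, 354.8]), 0.88, array([375.5, 102.7])), (array([167.7, 278.2]), 0.85, array([ 355.4, -171.8]))]
bay_mouth [(array([114.5, 363. ]), 0.9, array([354.5, 155.3])), (array([155.9, 295.1]), 0.64, array([ 351.6, -108.5])), (array([176. , 380.8]), 0.61, array([563.8,  34.6])), (array([190.2, 366. ]), 0.44, array([573.2, -30.1]))]
shaker [(array([225.4, 336.6]), 0.59, array([ 606.9, -164.2]))]
measuring_cup [(array([234.8, 411.9]), 0.7, array([751. , -32.3]))]
rim_dish [(array([195. , 448.2]), 0.62, array([727.5, 132.1]))]
caddy [(array([263.4, 226.5]), 0.81, array([ 516.1, -443.9])), (array([175.9, 383.8]), 0.28, array([569. ,  41.4]))]
top (array([ 419.7, -173.9, 1152.8]), array([ 0.1,  0. , -1. ]))
bottle [(array([216. , 197.1]), 0.93, array([554. , 156.9]))]
bay [(array([288.1, 323.8]), 0.89, array([ 359., -172.])), (array([204.2, 267.3]), 0.78, array([580.5, -29.1])), (array([144.9, 213.5]), 0.72, array([745.5, 114.9])), (array([283.7, 219.2]), 0.7, array([376.5,  97.8]))]
bay_mouth [(array([294.3, 196.7]), 0.78, array([350.6, 156.4]))]
shaker [(array([197.1, 313.3]), 0.74, array([ 596.1, -150.6]))]
measuring_cup [(array([138., 268.]), 0.64, array([760.2, -32.5]))]
rim_dish [(array([144. , 210.8]), 0.64, array([748.2, 122.2]))]
caddy [(array([222.8, 430. ]), 0.6, array([ 519.9, -455. ]))]
{'time': 0.8, 'joint_positions': array([-1.4,  0.3,  1.5, -0. ,  1.3, -0.1]), 'dq': array([-0., -0., -0.,  0.,  0., -0.]), 'tau': array([  0. , -43.1, -24.4,   0.1,   0. ,  -0. ]), 'tool_pos': array([ 149.5, -503.3,  226.8]), 'tcp_rot': array([3.1, 0. , 0.3]), 'contact_force': array([-0.3, -0.4,  0.1]), 'moment': array([-0., -0., -0.]), 'grip_width': 91.95515951803067} -18.8
```

View pics/s0.png

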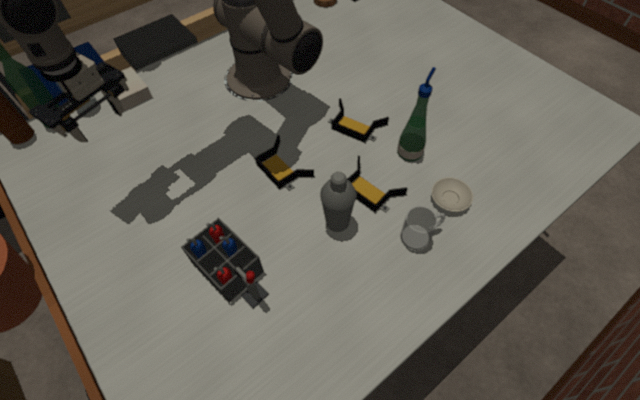

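View pics/t0.png

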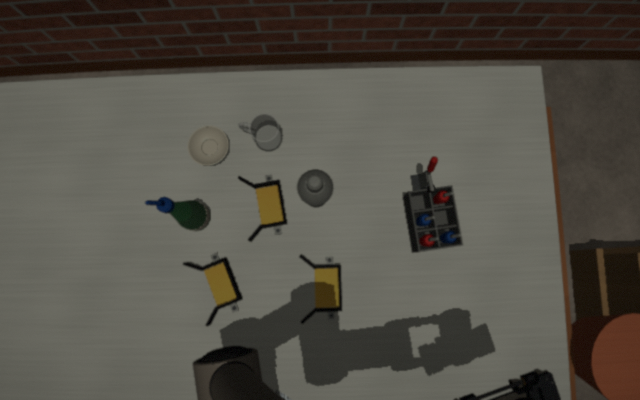

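Run:
```python
import cv2
t=cv2.imread("pics/t0.png")[120:320,160:360];cv2.imwrite("pics/t0c.png",cv2.resize(t,None,fx=3,fy=3,interpolation=2))
t=cv2.imread("pics/s0.png")[70:270,270:470];cv2.imwrite("pics/s0c.png",cv2.resize(t,None,fx=3,fy=3,interpolation=2))
```

```text
(no output)
```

View pics/t0c.png

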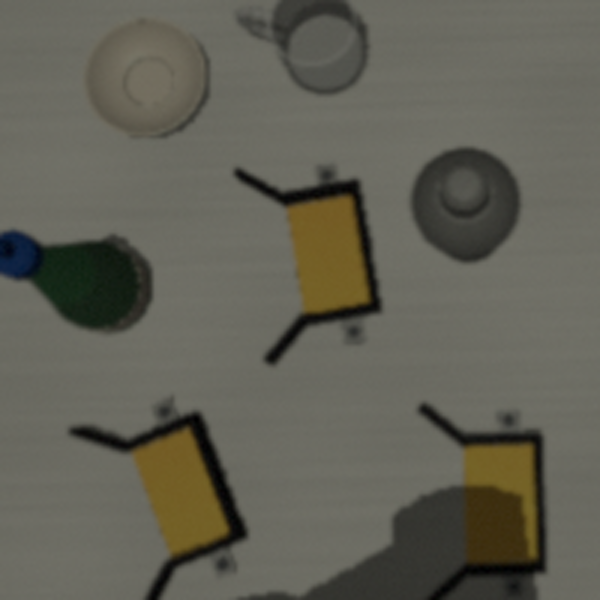

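View pics/s0c.png

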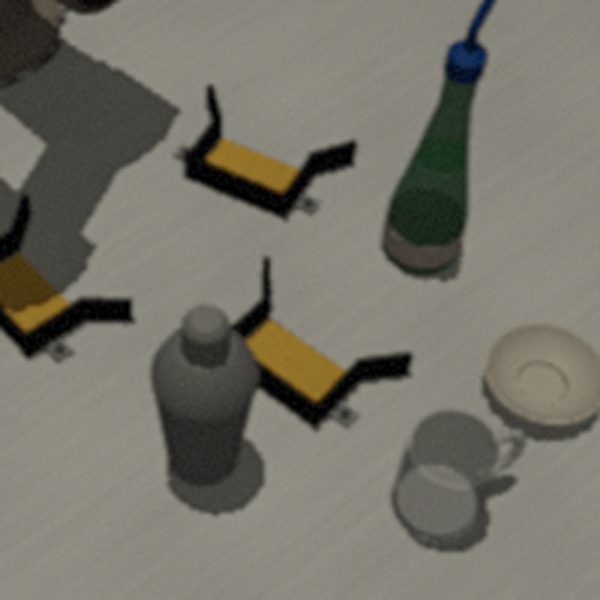

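Three look-alike bays show in the top view: pixels (204,267), (284,219) and (288,324), at about 581, 389 and 398 mm from the base. The farthest is (204,267), next to the shaker. In the crop its mouth faces the bottle, so it matches the description. Next I'll fit the models to the pictures for precise poses.

```bash
cat > fit.py <<'E'
from h import *
from scipy.optimize import minimize
def hull(cam,pts,S=4):
    P=np.array([proj(cam,p)[::-1] for p in pts]);return cv2.convexHull((P*S+S/2).astype(np.float32)).astype(np.int32)
def fillm(cam,polys,S=4):
    m=np.zeros((400*S,640*S),np.uint8)
    for p in polys: cv2.fillPoly(m,[hull(cam,p,S)],255)
    return cv2.resize(m,(640,400),interpolation=cv2.INTER_AREA)/255.
def bottle(x,y):
    a=np.linspace(0,2*np.pi,36);out=[]
    prof=[(0,38),(50,38),(125,24),(185,14.5),(225,14.5)]
    for (z0,r0),(z1,r1) in zip(prof,prof[1:]):
        out.append([(x+r*np.cos(t),y+r*np.sin(t),z) for z,r in((z0,r0),(z1,r1)) for t in a])
    return out
def bay(x,y,w):
    c,s=np.cos(w),np.sin(w);out=[]
    q=40*np.tan(np.radians(40));n=8/np.cos(np.radians(40))
    segs=[[(38,-58),(46,-58),(46,58),(38,58)]]
    for k in(1,-1):
        segs.append([(-20,50*k),(46,50*k),(46,58*k),(-20,58*k)])
        segs.append([(-20,50*k),(-60,(50+q)*k),(-60+5.1,(50+q)*k+6.1*k),(-20+3,58*k)])
    return [[(x+c*a-s*b,y+s*a+c*b,z) for a,b in g for z in(0,30)] for g in segs]
def best(f,x0,step):
    sim=np.array([x0]+[np.array(x0)+np.eye(len(x0))[i]*step[i] for i in range(len(x0))])
    return minimize(f,x0,method="Nelder-Mead",options=dict(initial_simplex=sim,xatol=.02,fatol=1e-5))
def iou(a,b): return np.minimum(a,b).sum()/np.maximum(a,b).sum()
def fit_bottle(x0,cams=("scene","top")):
    M={c:regions_of("bottle",c)[0]["region"].astype(float) for c in cams}
    # drop the part above z=225 from compare: full silhouette includes the pourer
    res=[]
    for c in cams:
        r=best(lambda p:-iou(fillm(c,bottle(*p)),M[c]),x0,[8,8]);res.append((c,r.x,-r.fun))
    return res
E
python3 - <<'E'
from fit import *
np.set_printoptions(precision=3,suppress=True)
top=capture("top");sc=capture("scene")
print(fit_bottle([554,158]))
for c,im in(("top",top),("scene",sc)):
    g=im.max(2).astype(int)
    ctr=proj(c,(580,-29,0));yy,xx=np.mgrid[:400,:640]
    near=fillm(c,[[(x,y,z) for x in(480,690) for y in(-85,50) for z in(0,30)]])>0.5
    dark=((g<45)&near).astype(float)
    if c=="scene":dark[regions_of("shaker",c)[0]["region"]]=0
    print(c,dark.sum(),np.percentile(g[near],[1,5,10,20,50]))
    for w0 in(-1.45,-1.57,-1.35):
        r=best(lambda p:-iou(fillm(c,bay(p[0],p[1],p[2])),dark),[578,-29,w0],[6,6,.06]);print(r.x,-r.fun)
    o=im.copy();o[fillm(c,bay(*r.x))>.5]=[255,0,0]
    cv2.imwrite(f"pics/fit_{c}.png",cv2.resize(np.hstack([im,o])[100:260][:, :],None,fx=1,fy=1)[:,:,::-1])
    a=ctr.astype(int);k=np.hstack([v[a[0]-50:a[0]+50,a[1]-60:a[1]+60] for v in(im,o)]);cv2.imwrite(f"pics/fit_{c}.png",cv2.resize(k,None,fx=3,fy=3)[:,:,::-1])
    r=regions_of("shaker",c)
    print([(d["location"]) for d in boxes_of("shaker",c)])
E
```

```text
Traceback (most recent call last):
  File "fit.py", line 32, in fit_bottle
    r=best(lambda p:-iou(fillm(c,bottle(*p)),M[c]),x0,[8,8]);res.append((c,r.x,-r.fun))
  File "fit.py", line 25, in best
    return minimize(f,x0,method="Nelder-Mead",options=dict(initial_simplex=sim,xatol=.02,fatol=1e-5))
  File "fit.py", line 32, in <lambda>
    r=best(lambda p:-iou(fillm(c,bottle(*p)),M[c]),x0,[8,8]);res.append((c,r.x,-r.fun))
                         ~~~~~^^^^^^^^^^^^^^
  File "fit.py", line 7, in fillm
    for p in polys: cv2.fillPoly(m,[hull(cam,p,S)],255)
                                    ~~~~^^^^^^^^^
  File "fit.py", line 4, in hull
    P=np.array([proj(cam,p)[::-1] for p in pts]);return cv2.convexHull((P*S+S/2).astype(np.float32)).astype(np.int32)
                ~~~~^^^^^^^
  File "h.py", line 14, in proj
    m=camera_model(cam);K=np.array(m["K"]);W=np.array(m["world_to_cam"]);k=m["k1"]
ValueError: time passes only in moves, steps and waits
```

The fit called `camera_model` too many times, so I'll cache it.

```bash
cat > patch.py <<'E'
s=open("h.py").read()
s=s.replace("from plant import *","from plant import *\nimport plant\n_c={}\ndef camera_model(c):\n    if c not in _c:_c[c]=plant.camera_model(c)\n    return _c[c]\n")
open("h.py","w").write(s)
E
python3 patch.py
python3 - <<'E'
from fit import *
np.set_printoptions(precision=3,suppress=True)
top=capture("top");sc=capture("scene")
print(fit_bottle([554,158]))
for c,im in(("top",top),("scene",sc)):
    g=im.max(2).astype(int)
    ctr=proj(c,(580,-29,0))
    near=fillm(c,[[(x,y,z) for x in(480,690) for y in(-85,50) for z in(0,30)]])>0.5
    dark=((g<45)&near).astype(float)
    rs=regions_of("shaker",c)
    if c=="scene" and rs:dark[rs[0]["region"]]=0
    print(c,dark.sum(),np.percentile(g[near],[1,5,10,20,50]))
    for w0 in(-1.45,-1.57,-1.35):
        r=best(lambda p:-iou(fillm(c,bay(p[0],p[1],p[2])),dark),[578,-29,w0],[6,6,.06]);print(r.x,-r.fun)
    o=im.copy();o[fillm(c,bay(*r.x))>.5]=[255,0,0]
    a=ctr.astype(int);k=np.hstack([v[a[0]-50:a[0]+50,a[1]-60:a[1]+60] for v in(im,o)]);cv2.imwrite(f"pics/fit_{c}.png",cv2.resize(k,None,fx=3,fy=3)[:,:,::-1])
E
```

```text
[('scene', array([548.845, 165.176]), np.float64(0.8762886597938145)), ('top', array([552.955, 160.887]), np.float64(0.8647205639004945))]
top 365.0 [ 12.  26.  56. 100. 108.]
[577.586 -25.198  -1.41 ] 0.6190460253286568
[577.322 -25.456  -1.417] 0.61736824925223
[577.939 -26.129  -1.403] 0.6132766783700394
scene 439.0 [  0.    10.45  32.    73.   138.  ]
[577.734 -23.63   -1.417] 0.5575089021140964
[579.454 -23.33   -1.403] 0.5539786016421996
[577.801 -22.763  -1.404] 0.5570139581256232
```

View pics/fit_top.png

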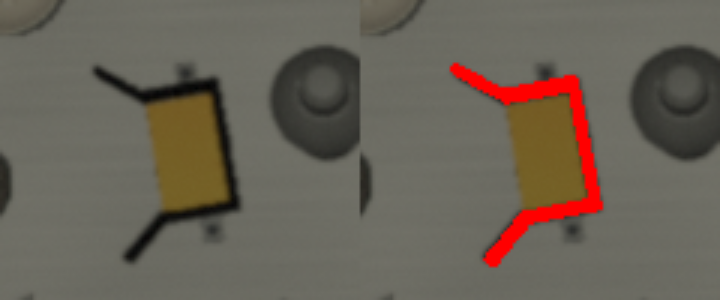

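View pics/fit_scene.png

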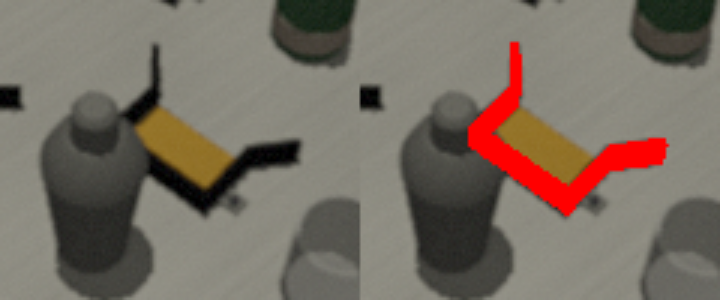

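Chosen bay: origin about (578,-25), x axis at about -1.41 rad. Bottle: about (554,159), which is 186 mm before the origin and 6 mm off the centre line, inside the stated limits. I'll push with the tool tilted 45° and the fingers about 40 mm apart, so they cradle the body low down and the gripper's body stays clear of it.

```bash
cat > go.py <<'E'
import sys
from h import *
from scipy.spatial.transform import Rotation as Ro
np.set_printoptions(precision=1,suppress=True)
# args: x y z tiltdeg headingrad ('-' = keep orientation)
o=get_obs();R=Ro.from_euler("xyz",o["tcp_rot"]).as_matrix();p=o["tool_pos"]
def tgt(t,h):
    f=np.array([np.cos(h),np.sin(h),0]);t=np.radians(t)
    z=f*np.sin(t)-np.array([0,0,1])*np.cos(t)
    y=np.array([-f[1],f[0],0]);x=np.cross(y,z);c=[np.c_[x,y,z],np.c_[-x,-y,z]]
    return min(c,key=lambda T:Ro.from_matrix(R.T@T).magnitude())
a=sys.argv[1:]
print("t",o["time"],"pos",p,"z",R[:,2],"y",R[:,1],"q",np.round(o["joint_positions"],2),"F",o["contact_force"],"w",o["grip_width"])
if a:
    T=R if len(a)<4 else tgt(float(a[3]),float(a[4]))
    P=np.array([float(v) for v in a[:3]])
    print("rot",Ro.from_matrix(R.T@T).as_rotvec(degrees=True),"shift",R.T@(P-p))
E
python3 go.py 400 -150 310 0 -1.41; python3 go.py 400 -150 310
```

```text
t 1.3 pos [ 149.5 -503.3  226.7] z [ 0. -0. -1.] y [ 0.3 -1.   0. ] q [-1.4  0.3  1.5 -0.   1.3 -0.1] F [ 0.1 -0.2  0. ] w 92.01470719313164
rot [  0.    0.  -82.7] shift [ 340.7 -267.3  -83.3]
t 1.3 pos [ 149.5 -503.3  226.7] z [ 0. -0. -1.] y [ 0.3 -1.   0. ] q [-1.4  0.3  1.5 -0.   1.3 -0.1] F [ 0.1 -0.2  0. ] w 92.01470719313164
rot [0. 0. 0.] shift [ 340.7 -267.3  -83.3]
```

Emit:
{"method": "send_rows", "body": {"targets": [[[0,0,-16,68,-53,-40,0.13],[0,0,-32,136,-106,-83,0.13],[0,0,-48,204,-160,-83,0.13],[0,0,-60,272,-213,-83,0.13],[0,0,-82,340,-267,-83,0.13]]]}}

```text
time: 1.72
tool_pos: [265.0, -340.4, 285.0]
tcp_rot: [3.14, 0.001, 0.919]
contact_force: [0.4, -0.5, 0.8]
grip_width: 63.0
```

```bash
python3 go.py 400 -150 310 0 -1.41
```

```text
t 1.7167 pos [ 265.  -340.4  285. ] z [ 0. -0. -1.] y [ 0.8 -0.6  0. ] q [-1.1  0.1  1.6  0.   1.4 -0.4] F [ 0.4 -0.5  0.8] w 63.01914182906516
rot [  0.1   0.1 -46.6] shift [233.2  -8.1 -25.2]
```

Emit:
{"method": "send_rows", "body": {"targets": [[[0,0,-46,233,-8,-25,0.13],[0,0,-46,233,-8,-25,0.13],[0,0,-46,233,-8,-25,0.13],[0,0,-46,233,-8,-25,0.13],[0,0,-46,233,-8,-25,0.13]]]}}

```text
time: 2.13
tool_pos: [385.8, -171.5, 306.8]
tcp_rot: [3.141, 0.001, 1.545]
contact_force: [0.9, -1.7, 0.3]
grip_width: 40.2
```

```bash
python3 go.py 390 300 310 0 -1.41
```

```text
t 2.1333 pos [ 385.8 -171.5  306.8] z [ 0. -0. -1.] y [ 1. -0.  0.] q [-0.6  0.1  1.6 -0.   1.4 -0.6] F [ 0.9 -1.7  0.3] w 40.22221374659956
rot [  0.    0.  -10.7] shift [471.5  -8.1  -3.5]
```

Grip width is 40 mm as planned.

Emit:
{"method": "send_rows", "body": {"targets": [[[0,0,-11,471,-8,-4,0.13],[0,0,-11,471,-8,-4,0.13],[0,0,-11,471,-8,-4,0.13],[0,0,-11,471,-8,-4,0.13],[0,0,-11,471,-8,-4,0.13]]]}}

```text
time: 2.55
tool_pos: [387.7, 36.8, 308.2]
tcp_rot: [3.141, 0.0, 1.731]
contact_force: [1.1, -0.8, -0.1]
grip_width: 40.2
```

```bash
python3 go.py 390 300 310 0 -1.41
```

```text
t 2.55 pos [387.7  36.8 308.2] z [ 0. -0. -1.] y [1.  0.2 0. ] q [-0.1  0.   1.7 -0.   1.4 -0.3] F [ 1.1 -0.8 -0.1] w 40.17326747506685
rot [ 0.   0.  -0.1] shift [259.5  44.1  -1.8]
```

Emit:
{"method": "send_rows", "body": {"targets": [[[0,0,0,260,44,0,0.13],[0,0,0,260,44,0,0.13],[0,0,0,260,44,0,0.13],[0,0,0,260,44,0,0.13],[0,0,0,260,44,0,0.13]]]}}

```text
time: 2.97
tool_pos: [389.3, 245.4, 308.2]
tcp_rot: [3.141, 0.0, 1.731]
contact_force: [2.0, 0.4, 1.0]
grip_width: 40.3
```

```bash
python3 go.py 530 300 200 45 -1.41
```

```text
t 2.9667 pos [389.3 245.4 308.2] z [ 0.  0. -1.] y [1.  0.2 0. ] q [ 0.4  0.2  1.5 -0.   1.4  0.2] F [2.  0.4 1. ] w 40.30956170704971
rot [  0. -45.  -0.] shift [ 31.4 147.6 108.3]
```

Emit:
{"method": "send_rows", "body": {"targets": [[[0,-7,0,35,10,10,0.13],[0,-14,0,55,40,20,0.13],[0,-21,0,55,75,40,0.13],[0,-28,0,50,105,60,0.13],[0,-35,0,45,130,80,0.13]]]}}

```text
time: 3.38
tool_pos: [512.6, 310.1, 227.5]
tcp_rot: [3.138, 0.616, 1.731]
contact_force: [0.1, -1.0, 0.7]
grip_width: 40.0
```

```bash
python3 go.py 536 280 120 45 -1.41
```

```text
t 3.3833 pos [512.6 310.1 227.5] z [ 0.1 -0.6 -0.8] y [1.  0.2 0. ] q [ 0.7  0.7  1.1 -0.5  1.7  0.6] F [ 0.1 -1.   0.7] w 39.97649407253981
rot [ 0.2 -9.7 -0.1] shift [ 34.8  17.9 107.2]
```

Emit:
{"method": "send_rows", "body": {"targets": [[[0,-5,0,10,6,35,0.13],[0,-10,0,20,12,70,0.13],[0,-10,0,35,18,107,0.13],[0,-10,0,35,18,107,0.13],[0,-10,0,35,18,107,0.13]]]}}

```text
time: 3.8
tool_pos: [533.4, 278.2, 118.8]
tcp_rot: [-3.136, 0.788, 1.734]
contact_force: [0.6, 0.7, 1.6]
grip_width: 39.6
```

```bash
python3 go.py 541 240 18 45 -1.41
python3 - <<'E'
from fit import *
np.set_printoptions(precision=1,suppress=True)
save("scene","s1");save("top","t1")
for c in("scene","top"):
    for l in("bottle",):
        print(l,[(np.array(d["location"]),round(d["conf"],2),onz(c,d["location"])[:2]) for d in place_of(l,c)])
E
```

```text
t 3.8 pos [533.4 278.2 118.8] z [ 0.1 -0.7 -0.7] y [ 1.   0.2 -0. ] q [ 0.7  0.9  1.2 -0.7  1.6  0.7] F [0.6 0.7 1.6] w 39.62798519495897
rot [-0.2  0.1  0.1] shift [44.   1.9 98.7]
bottle [(array([149.9, 408.8]), 0.74, array([546.9, 163.2]))]
bottle [(array([217.6, 196.1]), 0.65, array([549.8, 159.5]))]
```

View pics/s1.png

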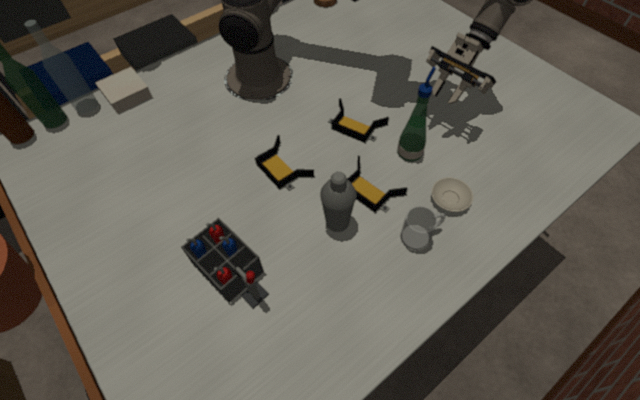

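Emit:
{"method": "send_rows", "body": {"targets": [[[0,0,0,44,0,30,0.13],[0,0,0,44,0,60,0.13],[0,0,0,44,-1,98,0.13],[0,0,0,44,-1,98,0.13],[0,0,0,44,-1,98,0.13]]]}}

```text
time: 4.42
tool_pos: [539.4, 240.3, 21.0]
tcp_rot: [3.141, 0.786, 1.729]
contact_force: [-0.4, 1.0, 0.5]
grip_width: 40.2
```

```bash
python3 go.py 542 217 18 45 -1.41
python3 - <<'E'
from fit import *
np.set_printoptions(precision=1,suppress=True)
im=save("scene","s2");save("top","t2")
for c in("scene","top"):
    for l in("bottle",):
        print(l,[(np.array(d["location"]),round(d["conf"],2),onz(c,d["location"])[:2]) for d in place_of(l,c)])
t=cv2.imread("pics/s2.png")[50:230,350:530];cv2.imwrite("pics/s2c.png",cv2.resize(t,None,fx=3,fy=3,interpolation=2))
E
```

```text
t 4.4167 pos [539.4 240.3  21. ] z [ 0.1 -0.7 -0.7] y [1.  0.2 0. ] q [ 0.6  0.9  1.3 -0.7  1.4  0.8] F [-0.4  1.   0.5] w 40.22884042708621
rot [-0.1  0.  -0.1] shift [-14.5  -1.1  18.7]
bottle [(array([149.7, 408.6]), 0.66, array([546. , 163.3])), (array([267.6, 227.2]), 0.34, array([ 526.8, -448.4]))]
bottle [(array([216.1, 196. ]), 0.59, array([553.8, 159.8]))]
```

View pics/s2c.png

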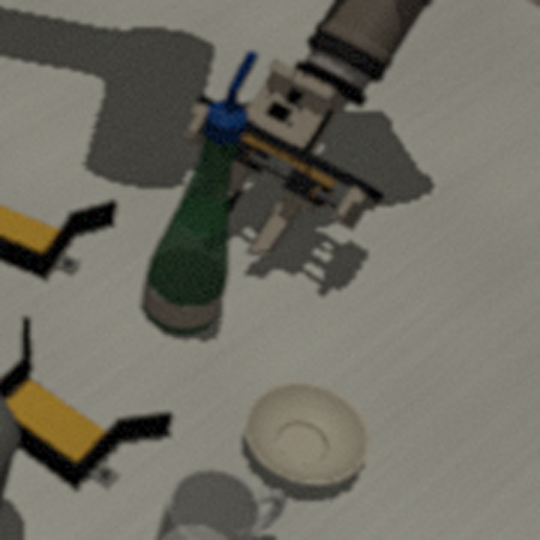

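View pics/t2.png

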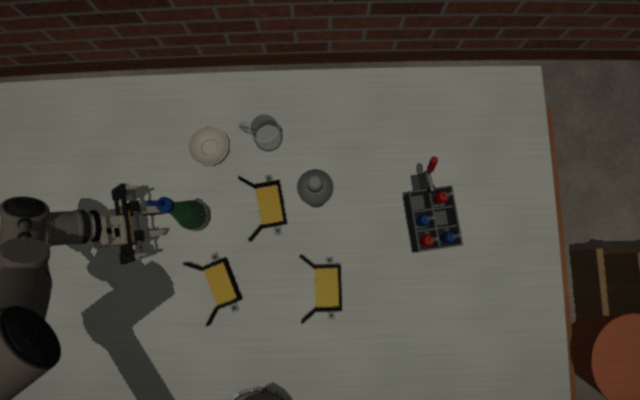

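Run:
```python
from h import *
print(onz("top",(203,148),288),onz("top",(205,164),232), onz("scene",(69,433),288),onz("scene",(90,425),232))
```

```text
[549.08975513 173.83709791 288.        ] [552.25319614 161.60796562 232.        ] [548.62044497 176.84688943 288.        ] [550.14662646 163.73681101 232.        ]
```

Emit:
{"method": "send_rows", "body": {"targets": [[[0,0,0,-3,0,7,0.13],[0,0,0,-8,0,12,0.13],[0,0,0,-13,0,17,0.13],[0,0,0,-18,0,22,0.13],[0,0,0,-23,0,27,0.13]]]}}

```text
time: 5.03
tool_pos: [544.8, 205.2, 17.1]
tcp_rot: [-3.142, 0.786, 1.731]
contact_force: [-0.1, 1.1, -0.2]
grip_width: 39.7
```

```bash
python3 go.py
python3 - <<'E'
from fit import *
np.set_printoptions(precision=1,suppress=True)
for c in("scene","top"):
    im=save(c,c[0]+"3")
    print([(np.array(d["location"]),round(d["conf"],2),onz(c,d["location"])[:2]) for d in place_of("bottle",c)])
a=cv2.imread("pics/s3.png")[60:180,350:470];b=cv2.imread("pics/t3.png")[150:270,110:230];cv2.imwrite("pics/c3.png",cv2.resize(np.hstack([a,b]),None,fx=3,fy=3,interpolation=2))
E
```

```text
t 5.0333 pos [544.8 205.2  17.1] z [ 0.1 -0.7 -0.7] y [ 1.   0.2 -0. ] q [ 0.6  0.9  1.4 -0.7  1.3  0.8] F [-0.1  1.1 -0.2] w 39.72659033189749
[(array([149.7, 408.4]), 0.9, array([545.7, 162.9]))]
[(array([215.4, 195.7]), 0.64, array([555.7, 160.6]))]
```

View pics/c3.png

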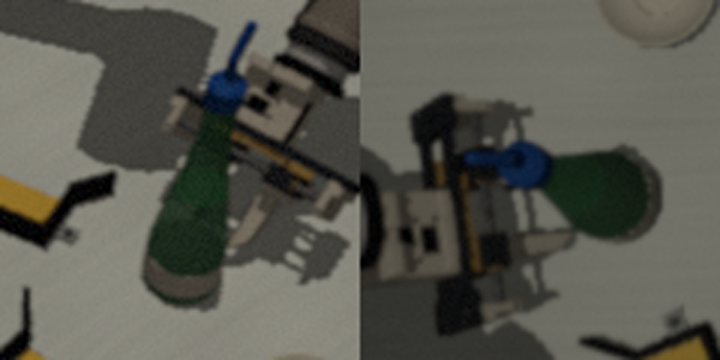

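Emit:
{"method": "send_rows", "body": {"targets": [[[0,0,0,-3,0,3,0.13],[0,0,0,-7,0,7,0.13],[0,0,0,-11,-1,11,0.13],[0,0,0,-15,-1,15,0.13],[0,0,0,-19,-1,19,0.13]]]}}

```text
time: 5.65
tool_pos: [548.0, 179.3, 16.9]
tcp_rot: [3.141, 0.785, 1.731]
contact_force: [-0.2, 3.4, -0.4]
grip_width: 40.1
```

```bash
cat > look.py <<'E'
import sys
from fit import *
np.set_printoptions(precision=1,suppress=True)
n=sys.argv[1]
for c in("scene","top"):
    im=save(c,c[0]+n)
    for d in place_of("bottle",c)[:1]:
        p=onz(c,d["location"])[:2]-[578,-25];print(c,round(d["conf"],2),p+[578,-25],"s",p@[.16,-.987],"lat",p@[.987,.16])
p=get_obs()["tool_pos"][:2]-[578,-25];print("tcp s",p@[.16,-.987],"lat",p@[.987,.16])
a=cv2.imread(f"pics/s{n}.png")[80:240,290:450];b=cv2.imread(f"pics/t{n}.png")[130:290,150:310];cv2.imwrite(f"pics/c{n}.png",cv2.resize(np.hstack([a,b]),None,fx=2.5,fy=2.5,interpolation=2))
E
python3 go.py;python3 look.py 4
```

```text
t 5.65 pos [548.  179.3  16.9] z [ 0.1 -0.7 -0.7] y [1.  0.2 0. ] q [ 0.6  0.9  1.4 -0.8  1.3  0.8] F [-0.2  3.4 -0.4] w 40.1464269199108
scene 0.69 [559.  142.4] s -168.27618549676436 lat 8.022164754527951
top 0.86 [555.9 139. ] s -165.4416260268177 lat 4.471466365189465
tcp s -206.00291220553316 lat 2.9671731090945297
```

View pics/c4.png

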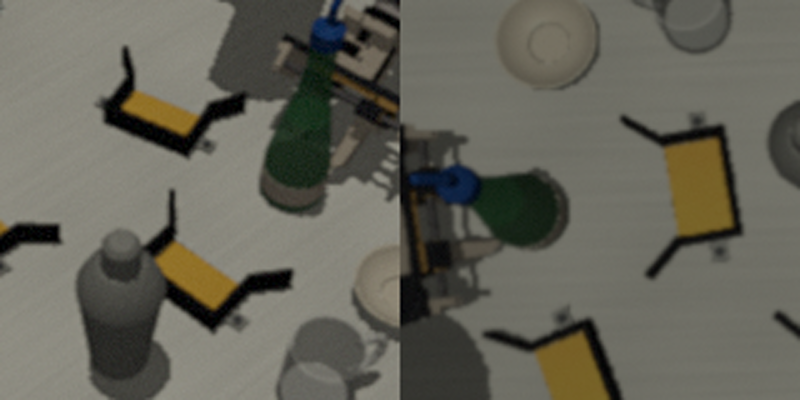

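Contact shows as 3.4 N. The bottle is upright, has slid about 20 mm and sits 39 mm ahead of the TCP as predicted. I'll keep pushing.

Emit:
{"method": "send_rows", "body": {"targets": [[[0,0,0,-4,0,4,0.13],[0,0,0,-9,0,9,0.13],[0,0,0,-14,-1,14,0.13],[0,0,0,-19,-1,19,0.13],[0,0,0,-24,-1,24,0.13]]]}}

```text
time: 6.27
tool_pos: [552.4, 145.0, 17.0]
tcp_rot: [-3.141, 0.785, 1.731]
contact_force: [-0.5, 3.7, -0.4]
grip_width: 39.5
```

Emit:
{"method": "send_rows", "body": {"targets": [[[0,0,0,-5,0,5,0.13],[0,0,0,-10,0,10,0.13],[0,0,0,-15,-1,15,0.13],[0,0,0,-20,-1,20,0.13],[0,0,0,-25,-1,25,0.13]]]}}

```text
time: 6.68
tool_pos: [557.0, 110.0, 17.0]
tcp_rot: [-3.141, 0.786, 1.731]
contact_force: [-0.4, 4.8, -0.4]
grip_width: 40.3
```

```bash
python3 go.py;python3 look.py 5
```

```text
t 6.6833 pos [557. 110.  17.] z [ 0.1 -0.7 -0.7] y [ 1.   0.2 -0. ] q [ 0.4  0.9  1.5 -0.8  1.2  0.8] F [-0.4  4.8 -0.4] w 40.250050354705564
scene 0.59 [557.6  76.5] s -103.4520852892623 lat -3.8856297229298336
top 0.73 [569.5  69.6] s -94.68189606095123 lat 6.758624475700232
tcp s -136.5959161597454 lat 0.8547053047239981
```

View pics/c5.png

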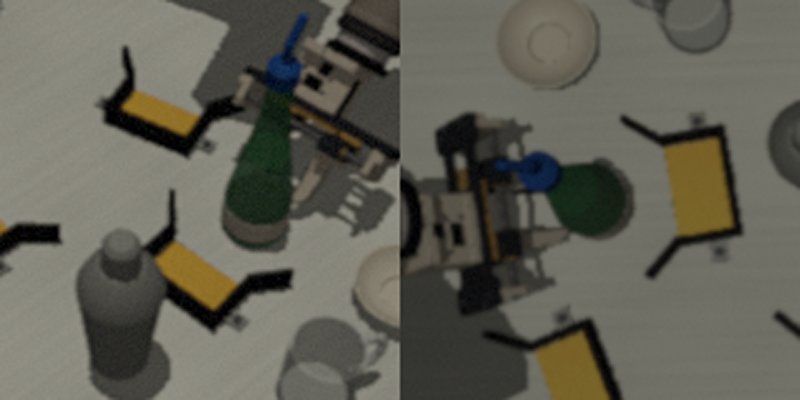

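Emit:
{"method": "send_rows", "body": {"targets": [[[0,0,0,-5,0,5,0.13],[0,0,0,-10,0,10,0.13],[0,0,0,-15,0,15,0.13],[0,0,0,-20,-1,20,0.13],[0,0,0,-25,-1,25,0.13]]]}}

```text
time: 7.3
tool_pos: [561.7, 74.9, 16.9]
tcp_rot: [-3.141, 0.785, 1.731]
contact_force: [-0.9, 3.0, 0.4]
grip_width: 40.0
```

```bash
python3 go.py;python3 look.py 6; python3 -c "
from plant import *;print(get_obs()['joint_positions'])"
```

```text
t 7.3 pos [561.7  74.9  16.9] z [ 0.1 -0.7 -0.7] y [ 1.   0.2 -0. ] q [ 0.4  0.8  1.6 -0.9  1.1  0.8] F [-0.9  3.   0.4] w 40.01374691058518
scene 0.97 [568.5  44.1] s -69.73657783613692 lat 1.702987637671076
top 0.69 [566.1  38.6] s -64.67639385305024 lat -1.6162916150035194
tcp s -101.14383256204637 lat -0.24682577365540534
[ 0.38730284  0.85276518  1.55999812 -0.8624731   1.13735789  0.77372036]
```

View pics/c6.png

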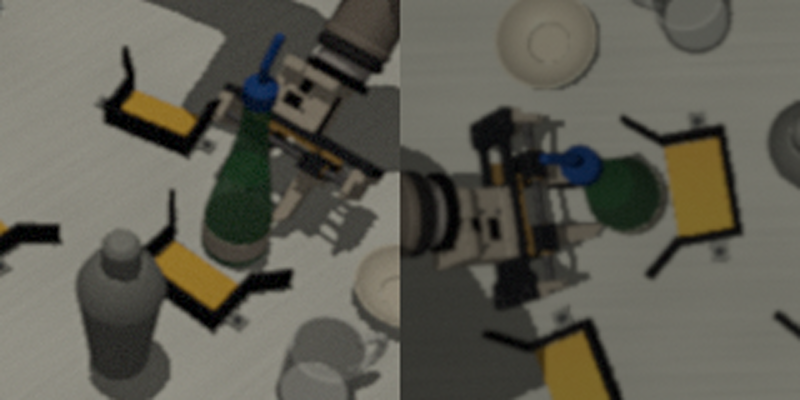

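Emit:
{"method": "send_rows", "body": {"targets": [[[0,0,0,-4,0,4,0.13],[0,0,0,-8,0,8,0.13],[0,0,0,-12,0,12,0.13],[0,0,0,-16,0,16,0.13],[0,0,0,-20,0,20,0.13]]]}}

```text
time: 7.92
tool_pos: [566.3, 47.2, 17.0]
tcp_rot: [3.142, 0.785, 1.731]
contact_force: [-0.4, 4.0, -0.4]
grip_width: 39.4
```

Emit:
{"method": "send_rows", "body": {"targets": [[[0,0,0,-3,0,3,0.13],[0,0,0,-6,0,6,0.13],[0,0,0,-9,0,9,0.13],[0,0,0,-12,0,12,0.13],[0,0,0,-15,0,15,0.13]]]}}

```text
time: 8.33
tool_pos: [569.6, 26.4, 17.0]
tcp_rot: [-3.142, 0.785, 1.731]
contact_force: [-0.0, 3.0, 0.3]
grip_width: 39.9
```

```bash
python3 go.py;python3 look.py 7; python3 -c "
from plant import *;print(get_obs()['joint_positions'])"
```

```text
t 8.3333 pos [569.6  26.4  17. ] z [ 0.1 -0.7 -0.7] y [ 1.   0.2 -0. ] q [ 0.3  0.8  1.6 -0.9  1.1  0.8] F [-0.   3.   0.3] w 39.88915843688663
scene 0.8 [569.2  -5.4] s -20.72760606043782 lat -5.602407028363489
top 0.65 [577.7 -11.1] s -13.736413812227811 lat 1.9697456884793247
tcp s -51.953582197003115 lat -0.1723689732015384
[ 0.30556212  0.83557118  1.60760808 -0.91965022  1.07621552  0.76247714]
```

View pics/c7.png

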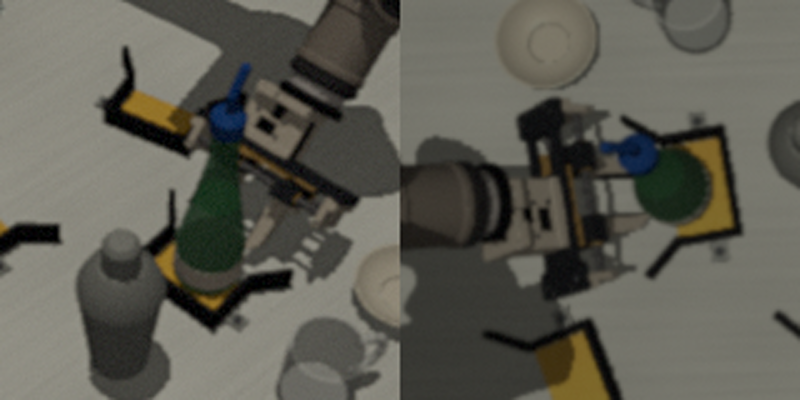

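Emit:
{"method": "send_rows", "body": {"targets": [[[0,0,0,-1,0,1,0.13],[0,0,0,-2,0,2,0.13],[0,0,0,-3,0,3,0.13],[0,0,0,-4,0,4,0.13],[0,0,0,-5,0,5,0.13]]]}}

```text
time: 8.95
tool_pos: [570.8, 19.9, 17.0]
tcp_rot: [3.141, 0.785, 1.731]
contact_force: [-0.4, 2.8, 0.7]
grip_width: 40.1
```

Emit:
{"method": "send_rows", "body": {"targets": [[[0,0,0,-1,0,1,0.13],[0,0,0,-1,0,1,0.13],[0,0,0,-2,0,2,0.13],[0,0,0,-2,0,2,0.13]]]}}

```text
time: 9.28
tool_pos: [571.2, 16.8, 17.0]
tcp_rot: [-3.141, 0.786, 1.731]
contact_force: [-0.8, 3.0, -0.3]
grip_width: 40.2
```

```bash
python3 go.py;python3 look.py 8
```

```text
t 9.2833 pos [571.2  16.8  17. ] z [ 0.1 -0.7 -0.7] y [ 1.   0.2 -0. ] q [ 0.3  0.8  1.6 -0.9  1.1  0.8] F [-0.8  3.  -0.3] w 40.165334979218116
scene 0.95 [574.6 -23.2] s -2.3416940196312166 lat -3.0602743250503095
top 0.75 [575.  -24.8] s -0.6573676809816558 lat -2.939240371928977
tcp s -42.43910000606058 lat -0.01911996251534735
```

View pics/c8.png

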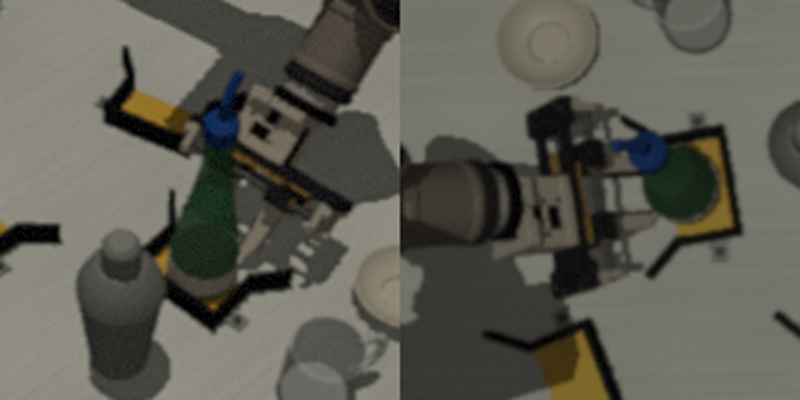

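Emit:
{"method": "send_rows", "body": {"targets": [[[0,0,0,-0.7,0,0.7,0.13],[0,0,0,-0.7,0,0.7,0.13],[0,0,0,-1.4,0,1.4,0.13],[0,0,0,-1.4,0,1.4,0.13]]]}}

```text
time: 9.82
tool_pos: [571.5, 15.0, 17.0]
tcp_rot: [3.142, 0.785, 1.731]
contact_force: [-0.6, 2.5, 0.0]
grip_width: 40.2
```

Emit:
{"method": "send_rows", "body": {"targets": [[[0,0,0,-0.7,0,0.7,0.13],[0,0,0,-0.7,0,0.7,0.13],[0,0,0,-0.7,0,0.7,0.13]]]}}

```text
time: 10.07
tool_pos: [571.7, 14.0, 17.0]
tcp_rot: [-3.142, 0.786, 1.731]
contact_force: [0.2, 2.4, 0.1]
grip_width: 40.0
```

Emit:
{"method": "send_rows", "body": {"targets": [[[0,0,0,-0.7,0,0.7,0.13],[0,0,0,-0.7,0,0.7,0.13],[0,0,0,-0.7,0,0.7,0.13]]]}}

```text
time: 10.32
tool_pos: [571.8, 13.0, 17.0]
tcp_rot: [-3.141, 0.786, 1.731]
contact_force: [-0.8, 2.7, -0.4]
grip_width: 40.0
```

Emit:
{"method": "send_rows", "body": {"targets": [[[0,0,0,-0.7,0,0.7,0.13],[0,0,0,-0.7,0,0.7,0.13],[0,0,0,-0.7,0,0.7,0.13]]]}}

```text
time: 10.57
tool_pos: [572.0, 12.0, 17.0]
tcp_rot: [-3.142, 0.786, 1.731]
contact_force: [0.1, 2.1, 0.8]
grip_width: 40.2
```

Emit:
{"method": "send_rows", "body": {"targets": [[[0,0,0,-0.7,0,0.7,0.13],[0,0,0,-0.7,0,0.7,0.13],[0,0,0,-0.7,0,0.7,0.13]]]}}

```text
time: 10.82
tool_pos: [572.1, 11.1, 17.0]
tcp_rot: [-3.142, 0.786, 1.731]
contact_force: [-0.3, 2.7, 0.4]
grip_width: 39.9
```

```bash
python3 look.py 9; python3 -c "
import cv2,numpy as np
a=cv2.imread('pics/s9.png')[120:220,320:420];b=cv2.imread('pics/t9.png')[160:260,215:315];cv2.imwrite('pics/d9.png',cv2.resize(np.hstack([a,b]),None,fx=4,fy=4,interpolation=2))"
```

```text
scene 0.73 [579.5 -23.5] s -1.1999955587569866 lat 1.7093043362035079
top 0.82 [588.1 -22.6] s -0.7927926614974232 lat 10.338998758278846
tcp s -36.579477512474156 lat -0.014907878282496142
```

View pics/d9.png

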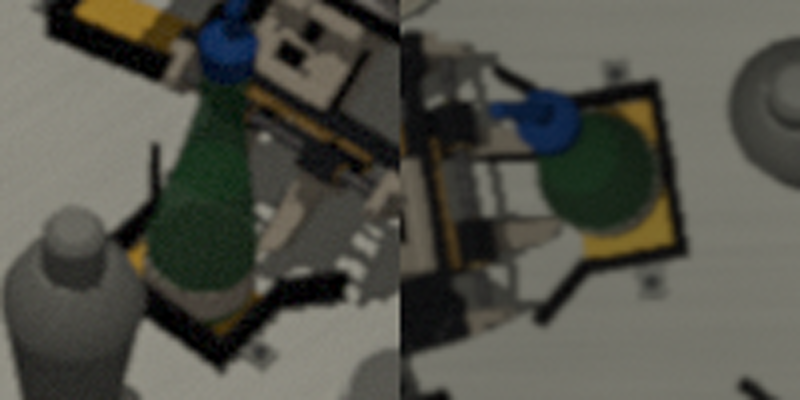

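Small gap to the back wall is still visible, and the force is still only sliding friction. I'll continue in 1 to 2 mm steps.

Emit:
{"method": "send_rows", "body": {"targets": [[[0,0,0,-0.7,0,0.7,0.13],[0,0,0,-0.7,0,0.7,0.13],[0,0,0,-1.4,0,1.4,0.13],[0,0,0,-1.4,0,1.4,0.13]]]}}

```text
time: 11.35
tool_pos: [572.4, 10.2, 16.9]
tcp_rot: [3.14, 0.784, 1.73]
contact_force: [-3.0, 9.0, 1.9]
grip_width: 39.7
```

Emit:
{"method": "send_rows", "body": {"targets": [[[0,0,0,-0.7,0,0.7,0.13],[0,0,0,-0.7,0,0.7,0.13],[0,0,0,-0.7,0,0.7,0.13]]]}}

```text
time: 11.6
tool_pos: [572.5, 10.0, 16.9]
tcp_rot: [3.14, 0.783, 1.731]
contact_force: [-3.6, 13.5, 2.7]
grip_width: 40.0
```

Emit:
{"method": "send_rows", "body": {"targets": [[[0,0,0,-0.7,0,0.7,0.13],[0,0,0,-0.7,0,0.7,0.13],[0,0,0,-0.7,0,0.7,0.13]]]}}

```text
time: 11.85
tool_pos: [572.6, 9.8, 16.8]
tcp_rot: [3.139, 0.782, 1.731]
contact_force: [-5.4, 18.6, 4.2]
grip_width: 40.4
```

The force climbs (9, 13.5, then 18.6 N) while the TCP stays put, so the bottle is against the back wall. I'll back off straight along the push line.

Emit:
{"method": "send_rows", "body": {"targets": [[[0,0,0,1,0,-1,0.13],[0,0,0,2,0,-2,0.13],[0,0,0,4,0,-4,0.13],[0,0,0,8,0,-8,0.13],[0,0,0,14,0,-14,0.13]]]}}

```text
time: 12.27
tool_pos: [569.4, 26.3, 17.1]
tcp_rot: [-3.141, 0.786, 1.73]
contact_force: [1.0, -0.2, 0.8]
grip_width: 39.9
```

Emit:
{"method": "send_rows", "body": {"targets": [[[0,0,0,10,0,-10,0.13],[0,0,0,25,0,-25,0.13],[0,0,0,40,0,-40,0.13],[0,0,0,60,0,-60,0.13],[0,0,0,80,0,-80,0.13]]]}}

```text
time: 12.68
tool_pos: [550.9, 140.3, 17.0]
tcp_rot: [-3.141, 0.785, 1.731]
contact_force: [1.1, -0.5, 0.3]
grip_width: 40.0
```

```bash
python3 go.py; python3 look.py 10
python3 - <<'E'
from fit import *
np.set_printoptions(precision=1,suppress=True)
a=cv2.imread('pics/s10.png')[120:220,320:420];b=cv2.imread('pics/t10.png')[160:260,215:315];cv2.imwrite('pics/d10.png',cv2.resize(np.hstack([a,b]),None,fx=4,fy=4,interpolation=2))
for c in("scene","top"):
    for l in("shaker","measuring_cup","rim_dish"):
        print(c,l,[(round(d["conf"],2),onz(c,d["location"])[:2]) for d in place_of(l,c)[:1]])
E
```

```text
t 12.6833 pos [550.9 140.3  17. ] z [ 0.1 -0.7 -0.7] y [ 1.   0.2 -0. ] q [ 0.5  0.9  1.5 -0.8  1.2  0.8] F [ 1.1 -0.5  0.3] w 40.019641317103236
scene 0.57 [579.1 -28.7] s 3.8730036539954877 lat 0.46940767891148
top 0.78 [581.3 -18.3] s -6.108773625175629 lat 4.309460167742268
tcp s -166.93929363190117 lat -0.008689137104937024
scene shaker [(0.55, array([ 604.4, -160. ]))]
scene measuring_cup [(0.73, array([744.8, -34. ]))]
scene rim_dish [(0.94, array([735., 132.]))]
top shaker [(0.79, array([ 607.7, -155.4]))]
top measuring_cup [(0.6, array([765.3, -27.4]))]
top rim_dish [(0.58, array([737.4, 113.7]))]
```

View pics/d10.png

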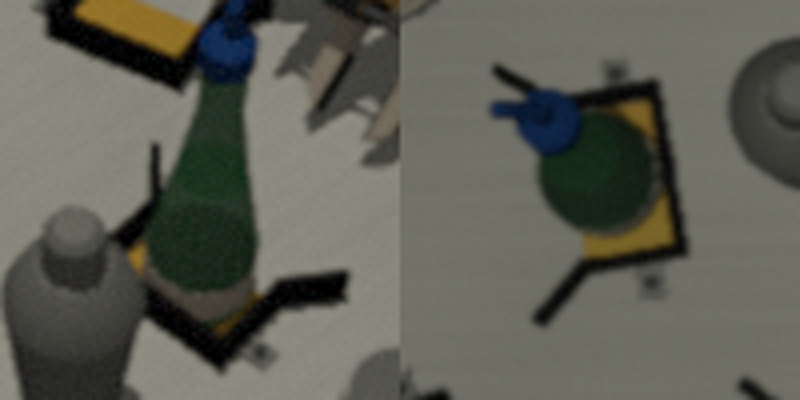

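View pics/s10.png

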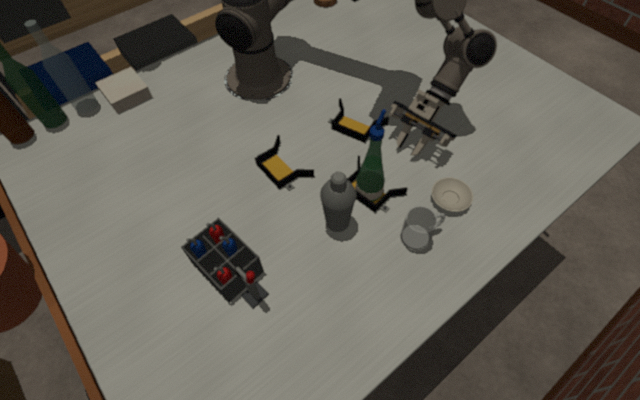

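Run:
```python
import cv2,numpy as np
for n,bs in(("s",{"shaker":(170,245,318,360),"dishcup":(176,255,400,475)}),("t",{"shaker":(165,210,293,336),"dishcup":(110,170,185,285)})):
    a=cv2.imread(f"pics/{n}0.png").astype(int);b=cv2.imread(f"pics/{n}10.png").astype(int)
    for k,(r,s,c,d) in bs.items(): print(n,k,np.abs(a-b)[r:s,c:d].mean())
    print("ref",np.abs(a-b)[300:340,100:180].mean())
from plant import close_job
print(close_job())
```

```text
s shaker 3.4574603174603173
s dishcup 1.9322081575246133
ref 1.804375
t shaker 3.057536606373816
t dishcup 3.5780555555555558
ref 31.26
the job is handed in; nothing more can be done
None
```

I pushed the green bottle low on its body, with the tool tilted and the fingers 40 mm apart, into the farthest of the three fenced bays. It is up against the back wall, and I've backed the gripper off and handed the job in at about 13 s.

**Last checks:**
- **Against the wall:** sliding force stayed at about 2–5 N, then rose to 18.6 N while the tool stopped moving. I took that as wall contact, then backed off.
- **Upright and released:** the final pictures show the bottle upright against the back wall. The gripper is well clear of it and the tool reads about 1 N, which is noise.
- **Other items:** the shaker, cup and dish match the first picture by eye. Their image differences were small (about 2–3.6 grey levels).

**Disagreements:**
- **Bottle position:** the network's final estimates differ between cameras, at +4 mm and -6 mm along the bay. My bay fit is off by about 2–3 mm. So I judged the seating from the force and the pictures.
- **Reference patch:** the top-view patch I meant to use as a noise baseline had changed, probably because the arm or its shadow moved there, so it gave none. Only the scene view had a usable baseline, 1.8 grey levels. The cup and dish are close to it there, but the shaker region is higher at 3.5.

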